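# Uncover a marker and hold it in the camera's mirror

### The arm

A 6-joint arm with a two-finger parallel gripper is mounted at the origin on a cart in front of the work surface, level with it; the furniture and walls round the work are solid. World frame = base frame: x ahead of the robot, y to its left, z up, the work surface at z = 0. Lengths are in m, angles in degrees, forces in N, time in s.
With the tool pointing down it reaches from about 0.25 to 0.725 m from the base axis. Payload 9.7 kg.
Tool frame: the origin (TCP) lies on the centre line of the jaws, within the pads' length; the fingertips stand 19 mm ahead of it and the grasp point (between the pads) is the TCP (bot.tcp_to_tips is the z of the fingertips in the tool frame, in m); z points along the fingers, y is the line along which they close (so a half turn about z gives the same grasp; the last joint's range is limited). The gripper opens to 85 mm and grips with 20 to 120 N. Pads are 22 mm wide; open, the fingers measure 114 mm over their backs; the gripper's body (76 mm by 85 mm) begins 54 mm behind the grasp point. The pads swing forward as they close: fully open they stand 13 mm farther back than shut.
Start: joints at [63.656, 4.979, 10.078, 95.1, 0, 90], TCP at [0.244, 0.493, 0.215] pointing down, gripper open.
Joint ranges: [-179.16, 179.16], [-48.56, 103.87], [-65.8, 70.77], [-126.05, 130.52], [-82.76, 87.17], [-180, 180]. Speed limits (degrees/s): [127.2, 127.2, 147.25, 180, 180, 180].

### API

Orientations are given as [roll, pitch, yaw] about the fixed x, y, z axes, in that order (R = Rz(yaw) Ry(pitch) Rx(roll)).
In Python, from workcell import bot gives the robot as it stands. The module is installed in compiled form; this text tells all that it offers.
- The arm moves only by the tool play_rows, never from a script. Its argument "increments" is a list of rows, each an object with "slide": the shift along the tool's x, y, z in mm, a list of three; "angular": the turn, a rotation vector about the tool's x, y, z in degrees, a list of three; "claw": the opening, from -1 (shut) to 1 (fully open). In form: [{"slide": [x, y, z], "angular": [rx, ry, rz], "claw": claw}, ...]. A call has 1 to 8 rows; each row shifts and turns the commanded pose from where the row before left it, along the tool's axes as they then stand; what a row does not reach is not made up. A row lasts 1/10 s, in which the tool goes at most 50 mm and 8.59 degrees, less where a joint would pass 70% of its speed; a pose out of reach is approached as far as the arm can. A call is refused whole if a number of a shift passes 50 or a number of a turn 8.59, either way. A call with a gripper value outside its range is refused whole. The fingers move at their own pace and stop on an object; "squeeze" is the grip in N (left out, the last holds). Time passes only in rows, so rows that do not move let the fingers close. It gives the time, the measured TCP pose, the force, the opening and the grip force at its end, in the units of the state.
- bot.get_obs(): the state, without advancing time (a new reading comes with each control period).
- bot.camera(name): name is "side" or "top"; returns the picture (480x640x3 uint8, red, green, blue); there is no depth.
- bot.camera_info(name): a dict with "fovy" (degrees; the focal length in pixels is half the picture's height over the tangent of half this angle, whatever the lens; pixels are square), "cx", "cy" (the principal point, pixels), "R" (3x3) and "t" (3): a world point X has camera coordinates R X + t. Camera axes: x right, y down, z forward; pixel columns grow to the right and rows downward; lengths in m; the calibration is good to about 2 mm. A picture is of the moment at which its call begins. camera_info takes no time and is no camera call.
- bot.job_done(): hands the job in; it is judged then, once.
The state is a dict: "time": time; "q": joint angles; "qd": joint speeds; "joint_efforts": joint torques, N m; "ee_pos": TCP position; "tcp_rot": TCP orientation; "wrist_force": force on the tool from outside, world axes, zero at the start; "torque": the same for the moment, N m; "opening": finger opening in m; "grasp_force": force on a finger pad.
Only numpy, scipy, OpenCV 4.12 (cv2) and the standard library are available. Lean on these libraries where they do the work, as an engineer would, in place of code of your own. Each camera call takes 0.05 s, during which the arm holds its last target. There are 200 camera calls.

### The job

Pull the cap on the marker stand up along its rail to the top, so that the white marker ball is uncovered, and leave it there. Then grip the handle above the sprung mirror and turn the mirror until the small camera beside it would see the marker ball reflected in the middle of the mirror. The mirror springs back when let go, so finish while still holding the handle steady at that angle; leave the vial, the bottle and the clamp block where they are.

Things in the scene. Friction and masses are not known exactly. Their poses are not given: they have to be found in the camera images.
- camera_stand: Fixed aluminium base plate, 66 x 190 x 8 mm, that carries a small grey camera (40 x 46 x 40 mm, top 75 mm above the desk) and a black-framed mirror on an upright hinge. Origin: on the desk, straight under the mirror's hinge axis. z is up; the camera stands towards -y with its lens pointing to +y at the hinge axis, 55 mm above the desk.
- camera_lens (a point): Centre of the camera's front lens, 83 mm from the hinge axis, 55 mm above the desk. Its optical axis is level and goes through the mirror's hinge axis.
- mirror (a joint): Turn of the mirror about its upright axis, rad; 0 at rest, facing the lens; grows clockwise seen from above, stop at 1.5. A return spring resists with 0.024 N m at 0 plus 0.06 per rad. The ball is seen mid-glass when the mirror's normal halves the angle at the hinge axis between lens and ball (the ball lies clockwise from the lens). Glass 46 x 40 mm, centre 55 mm up, its face on the axis.
- handle_grip (a point): Middle of the handle on the hinge axis, 106 mm above the desk: a black upright bar on top of the mirror, turning with it. 36 mm long in the plane of the mirror (along the camera stand's x when the mirror is at rest), 10 mm thick, 40 mm high (86 to 126 mm above the desk). To be gripped from above across its 10 mm. Below it only a thin spindle, then the mirror frame, whose top is 77 mm up.
- sightline: Brass pointer on a disc (35 mm across) under the mirror, geared two to one to it: it shows where the camera's line of sight goes after the mirror. Its tip is 49 mm from the hinge axis, 21 mm above the desk. Origin on the hinge axis at desk height, x along the pointer and the reflected line of sight (level), z up. It turns clockwise twice as far as the mirror; at mirror 0 it points to the lens.
- marker_stand: Fixed aluminium base, 60 x 70 x 10 mm, with a white marker ball on a stalk under a grey cap, and a steel guide rail (12 x 8 mm, top 106 mm above the desk) that stands 32 mm towards +y from the ball's axis. Origin: on the desk, straight under the ball. z is up.
- marker_ball (a point): Centre of the white marker ball, 24 mm across, 55 mm above the desk.
- cap (a joint): Height of the cap along its rail, m: 0 is down over the ball, 0.040 is the upper stop. It runs stiffly (about 3 N of friction) and stays where it is left. The ball is wholly uncovered from about 0.030.
- cap_grip (a point): Point on the cap's axis, 12 mm below its top, where it can be gripped from above. The cap is a grey cylinder 32 mm across and 50 mm high (40 to 90 mm above the desk when down); a guide block joins its lower part to the rail on the stand's +y side, so grip it along the stand's x. The point moves up with the cap.
- brown_vial: Bystander: brown capped vial, 22 mm across, 55 mm high, standing on the robot's side of the marker stand. Origin under its centre.
- clamp_block: Bystander: aluminium block with two bores, 29 x 50 x 20 mm. Origin under its centre.
- white_bottle: Bystander: white capped bottle, 28 mm across, 44 mm high, beyond the mirror. Origin under its centre.
Not all that is in view belongs to the job. Of the things that look like the camera_stand, the largest one is meant.

How it is judged:
By the outcome, as a careful person would: the job done as asked, in the order asked, and still so for the second after the job is handed in, while the arm keeps its last pose, push and grip.
It also fails if it takes over 42 s, if anything falls off the work surface, if the arm or the gripper's body presses on something with over 40 N, if the wrist force passes 120 N, or if a joint passes its speed limit or range.

## Working session

There is one attempt and no reset: what is moved stays moved. The work goes in short steps, Python scripts to look and compute and a tool call to move; the robot and the scene stay as the last step left them, time stands still between calls to the robot, and variables do not carry over. Pictures are saved under pics/ and viewed, at most 10 in all, crops included, and the job is handed in when it is done.

Besides the shell and the picture viewer there is one more tool, called as a command line: name --argument value ..., lists and objects as JSON in quotes. play_rows: Moves the arm, as the interface text tells. Its arguments: {"type":"object","properties":{"increments":{"type":"array"},"squeeze":{"type":"number"}},"required":["increments"]}

```bash
mkdir -p pics
python3 - <<'E'
from workcell import bot
import cv2
for n in("top","side"):
    cv2.imwrite(f"pics/{n}0.png",bot.camera(n)[:,:,::-1]); print(n,bot.camera_info(n))
print(bot.get_obs(),bot.tcp_to_tips)
E
```

```text
top {'fovy': 42.79323977325176, 'cx': 326.71291740275166, 'cy': 242.78259867697597, 'R': array([[ 0.01257288, -0.99991704, -0.00279828],
       [-0.98284807, -0.01184323, -0.18403641],
       [ 0.183988  ,  0.00506415, -0.98291544]]), 't': array([0.40746354, 0.51591266, 1.52416881])}
side {'fovy': 54.93939955175868, 'cx': 317.1652388888846, 'cy': 239.79167108695532, 'R': array([[ 0.90759235, -0.41913529, -0.02453032],
       [-0.22101277, -0.4272699 , -0.87669481],
       [ 0.35697266,  0.80110301, -0.48042115]]), 't': array([-0.26928324,  0.35593182,  0.48101188])}
{'time': 0.1, 'q': array([6.36552755e+01, 5.00782425e+00, 1.00380246e+01, 9.50974393e+01,
       2.74625271e-04, 8.99983349e+01]), 'qd': array([ 0.05137239,  0.01282139,  0.11940156, -0.02378215,  0.05848118,
       -0.04395732]), 'joint_efforts': array([ 7.96799418e-05, -5.21560371e+01,  4.65654802e+01,  1.59467943e-02,
       -4.74873696e-05,  5.57099966e-06]), 'ee_pos': array([0.24397725, 0.49268511, 0.21434647]), 'tcp_rot': array([-1.79932761e+02, -2.76579143e-04,  1.53656940e+02]), 'wrist_force': array([-0.17669321,  0.44166549,  0.3119663 ]), 'torque': array([-0.01686679, -0.04297758,  0.02619429]), 'grasp_force': 0.0, 'opening': 0.0852992018524784} 0.019
```

View pics/top0.png

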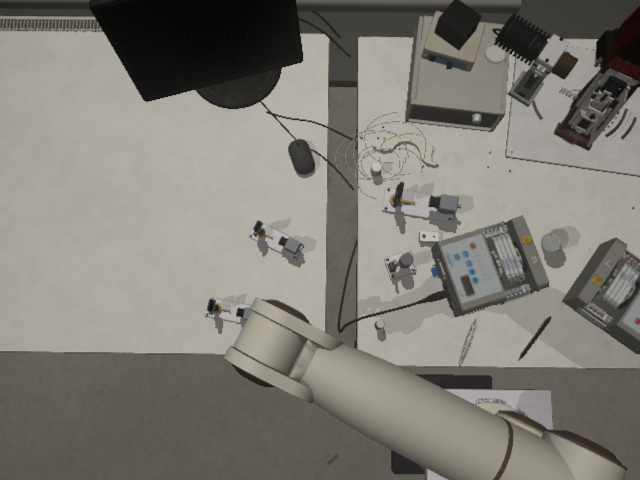

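View pics/side0.png

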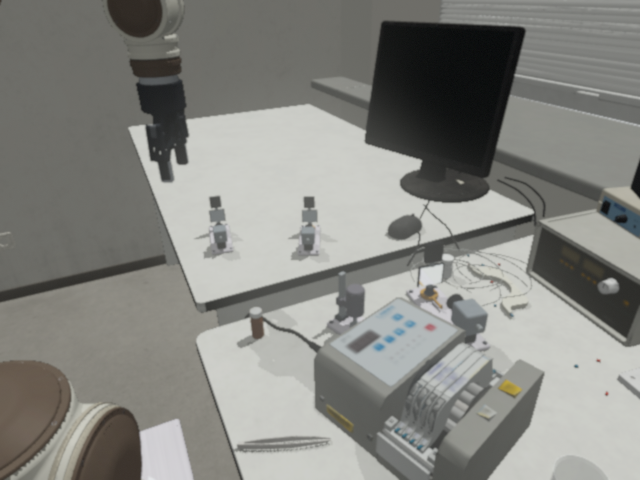

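Stand look-alikes in the top view are at (420,205), (277,240) and (228,310). The one at (420,205) is the largest, so I choose it. The marker stand is at (400,265), the vial at (380,327), the clamp block at (430,237) and the bottle at (377,170). Next I check this with a close crop.

Run:
```python
import cv2
a=cv2.imread("pics/top0.png")[160:285,365:475]; b=cv2.imread("pics/side0.png")[245:365,320:500]
a=cv2.resize(a,None,fx=5,fy=5,interpolation=2)[:600]
cv2.imwrite("pics/ct.png",cv2.resize(cv2.imread("pics/top0.png")[165:285,365:475],None,fx=5,fy=5,interpolation=2))
cv2.imwrite("pics/cs.png",cv2.resize(b,None,fx=4.4,fy=4.4,interpolation=2))
```

```text
(no output)
```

View pics/ct.png

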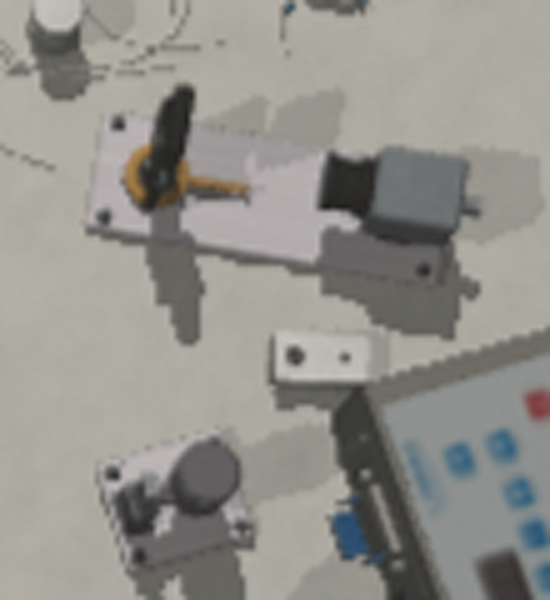

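View pics/cs.png

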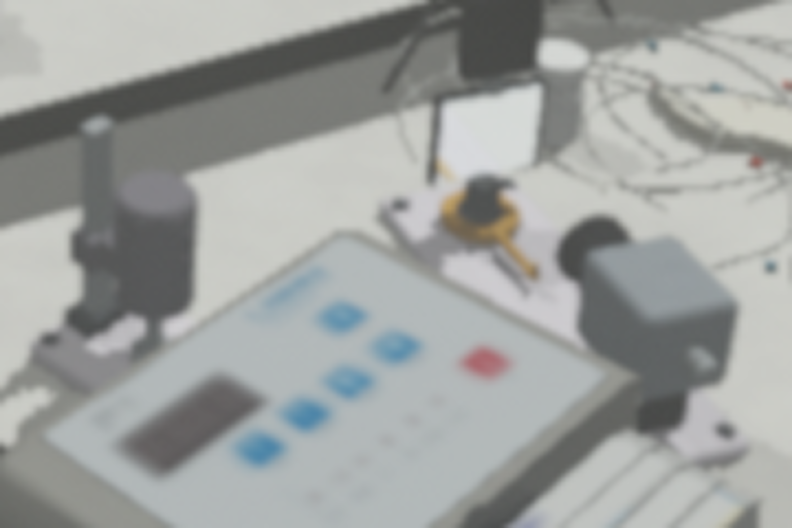

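The top crop shows the large stand: hinge and disc at about (396,200), pointer tip at (414.6,203), camera to the right. The cap top is at (406.6,260) with its rail to the left. The side crop shows the same stand and the cap top at (355.7,289). Now I triangulate.

```bash
cat > h.py <<'E'
import numpy as np
from workcell import bot
from scipy.optimize import least_squares
C={n:bot.camera_info(n) for n in("top","side")}
def proj(n,X):
    c=C[n]; p=c["R"]@np.asarray(X)+c["t"]; f=240/np.tan(np.radians(c["fovy"]/2))
    return np.array([c["cx"]+f*p[0]/p[2],c["cy"]+f*p[1]/p[2]])
def back(n,uv,z):
    c=C[n]; f=240/np.tan(np.radians(c["fovy"]/2))
    d=c["R"].T@np.array([(uv[0]-c["cx"])/f,(uv[1]-c["cy"])/f,1]); o=-c["R"].T@c["t"]
    return o+d*(z-o[2])/d[2]
T=lambda x,y:np.array([365+x/5,165+y/5])
S=lambda x,y:np.array([320+x/4.4,245+y/4.4])
E
python3 - <<'E'
from h import *
np.set_printoptions(precision=4,suppress=True)
for l,n,p,z in [("captop","top",T(208,472),.09),("captop","side",S(157,193),.09),("rail","top",T(132,492),.106),("rail","side",S(98,125),.106),
 ("tip","top",T(248,188),.021),("tip","side",S(533,275),.021),("disc","top",T(155,177),.021),("disc","side",S(480,215),.021),
 ("plA","top",T(105,113),.008),("plB","top",T(88,228),.008),("screwA","top",T(118,124),.008),("screwB","top",T(104,216),.008),("screwC","top",T(424,269),.008),
 ("camBL","top",T(390,147),.075),("camBR","top",T(468,155),.075),("camFR","top",T(460,232),.075),("camFL","top",T(375,215),.075),
 ("cam1","side",S(582,250),.075),("cam2","side",S(668,238),.075),("cam3","side",S(736,302),.075),("cam4","side",S(655,325),.075),
 ("hTop1","top",T(184,88),.126),
 ("mscrew","top",T(113,474),.01),("mscrew","top",T(140,556),.01),("mscrew","top",T(243,527),.01),
 ("vial","top",(380,323),.055),("vial","side",(256,312),.055),("clamp","top",T(320,357),.02),("bottle","top",T(55,15),.044)]:
    print(l,n,back(n,p,z))
E
```

```text
captop top [0.4635 0.2145 0.09  ]
captop side [0.4688 0.2129 0.09  ]
rail top [0.4505 0.254  0.106 ]
rail side [0.4593 0.2435 0.106 ]
tip top [0.6269 0.1829 0.021 ]
tip side [0.6273 0.178  0.021 ]
disc top [0.6323 0.232  0.021 ]
disc side [0.6337 0.2222 0.021 ]
plA top [0.6707 0.2571 0.008 ]
plB top [0.6073 0.2664 0.008 ]
screwA top [0.6647 0.2501 0.008 ]
screwB top [0.614  0.2579 0.008 ]
screwC top [0.5871 0.0883 0.008 ]
camBL top [0.6355 0.1176 0.075 ]
camBR top [0.6317 0.0778 0.075 ]
camFR top [0.5912 0.0829 0.075 ]
camFL top [0.5996 0.126  0.075 ]
cam1 side [0.6034 0.1273 0.075 ]
cam2 side [0.637  0.1189 0.075 ]
cam3 side [0.6322 0.0777 0.075 ]
cam4 side [0.5975 0.0804 0.075 ]
hTop1 top [0.6506 0.2288 0.126 ]
mscrew top [0.4747 0.2541 0.01  ]
mscrew top [0.4316 0.2403 0.01  ]
mscrew top [0.4475 0.1865 0.01  ]
vial top [0.3076 0.2783 0.055 ]
vial side [0.3098 0.273  0.055 ]
clamp top [0.5364 0.1463 0.02  ]
bottle top [0.7137 0.2865 0.044 ]
```

Hinge ≈ (0.634, 0.2295) with stand yaw ≈ -8.3°. Ball ≈ (0.466, 0.2137) with marker yaw ≈ 17°. The sizes agree: plate 64 mm (given 66), lens side and rail directions fit. Moving above the cap.

play_rows --increments '[{"slide": [-20,-9.5,0],"angular": [0,0,0],"claw": 1},{"slide": [-43,-20,0],"angular": [0,0,0],"claw": 1},{"slide": [-43,-20,0],"angular": [0,0,0],"claw": 1},{"slide": [-43,-20,0],"angular": [0,0,0],"claw": 1},{"slide": [-43,-20,0],"angular": [0,0,0],"claw": 1},{"slide": [-43,-20,0],"angular": [0,0,0],"claw": 1},{"slide": [-43,-20,0],"angular": [0,0,0],"claw": 1},{"slide": [-43,-20,0],"angular": [0,0,0],"claw": 1}]' --squeeze 30

```text
time: 0.9
ee_pos: [0.4662, 0.2146, 0.2148]
tcp_rot: [-180.0, -0.0, 153.7]
wrist_force: [1.1, 0.5, 0.3]
opening: 0.0855
grasp_force: 0.0
```

play_rows --increments '[{"slide": [0,0,0],"angular": [0,0,7.8],"claw": 1},{"slide": [0,0,0],"angular": [0,0,7.8],"claw": 1},{"slide": [0,0,0],"angular": [0,0,7.8],"claw": 1},{"slide": [0,0,0],"angular": [0,0,7.8],"claw": 1},{"slide": [0,0,0],"angular": [0,0,7.8],"claw": 1},{"slide": [0,0,0],"angular": [0,0,7.7],"claw": 1},{"slide": [0,0,0],"angular": [0,0,0],"claw": 1},{"slide": [0,0,0],"angular": [0,0,0],"claw": 1}]'

```text
time: 1.7
ee_pos: [0.4653, 0.2164, 0.2147]
tcp_rot: [-180.0, 0.0, 107.2]
wrist_force: [0.2, 0.2, 0.5]
opening: 0.0853
grasp_force: 0.0
```

play_rows --increments '[{"slide": [-2.8,0,20],"angular": [0,0,0],"claw": 1},{"slide": [0,0,30],"angular": [0,0,0],"claw": 1},{"slide": [0,0,30],"angular": [0,0,0],"claw": 1},{"slide": [0,0,20],"angular": [0,0,0],"claw": 1},{"slide": [0,0,0],"angular": [0,0,0],"claw": 1}]'

```text
time: 2.2
ee_pos: [0.4647, 0.2131, 0.1121]
tcp_rot: [-179.7, 0.0, 107.1]
wrist_force: [0.1, -0.1, 0.2]
opening: 0.0855
grasp_force: 0.0
```

Run:
```python
from workcell import bot
import cv2,numpy as np
a=bot.camera("side")[:,:,::-1][150:390,270:530]; b=bot.camera("top")[:,:,::-1][160:290,350:480]
a=cv2.resize(a,(520,480),interpolation=2)
cv2.imwrite("pics/s1.png",a)
```

```text
(no output)
```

View pics/s1.png

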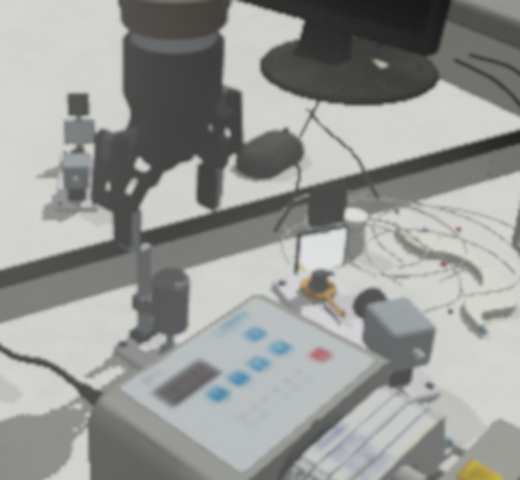

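The fingers are above the cap, left tip at (330,271) and right tip at (375,252). I check those against the projection.

Run:
```python
from h import *
o=bot.get_obs();p=o["ee_pos"];print(p)
d=np.array([.955,.295,0])*.047
for s in(-1,1):print(proj("side",p+s*d-[0,0,.006]))
print(proj("side",[.466,.2137,.09]),proj("side",[.4567,.2443,.106]),proj("side",[.6340,.2295,.126]))
```

```text
[0.46615006 0.21377774 0.11552702]
[333.76850861 290.63786858]
[373.28643366 268.71692426]
[354.00784766 289.04968324] [340.70206476 273.54888587] [432.12008564 243.84179784]
```

Run:
```python
from h import *
import cv2
p=np.array([.244,.4927,.2143]);d=np.array([.4437,.8962,0])*.047
for s in(-1,1):print([proj("side",p+s*d-[0,0,k]).round() for k in(-.03,0,.006,.019)])
a=bot.camera("side")[:,:,::-1][220:320,310:410]
cv2.imwrite("pics/s2.png",cv2.resize(a,(600,600),interpolation=2)); print(bot.get_obs()["ee_pos"])
```

```text
[array([167., 182.]), array([170., 198.]), array([171., 201.]), array([172., 208.])]
[array([182., 164.]), array([185., 179.]), array([185., 182.]), array([186., 188.])]
[0.46661439 0.2139687  0.11627459]
```

View pics/s2.png

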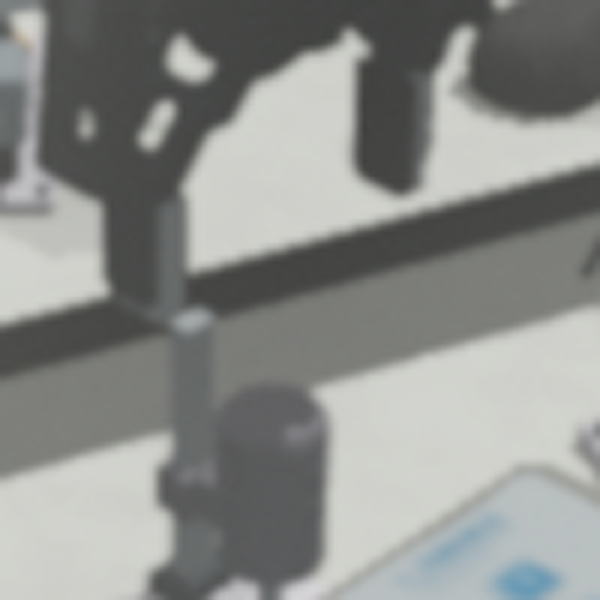

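The tips project about 19 px higher in the side view than expected. I use the top view to tell a height offset from a horizontal one.

Run:
```python
from h import *
import cv2
im=bot.camera("top")[:,:,::-1].copy()[190:310,350:470]
cv2.imwrite("pics/t2.png",cv2.resize(im,(600,600),interpolation=2))
p=bot.get_obs()["ee_pos"];d=np.array([.955,.295,0])*.05
for s in(-1,0,1):print([((proj("top",p+s*d+[0,0,k])-[350,190])*5).round() for k in(-.006,.03,.1)])
```

```text
[array([321., 431.]), array([331., 421.]), array([353., 400.])]
[array([289., 334.]), array([299., 321.]), array([319., 296.])]
[array([258., 238.]), array([267., 223.]), array([285., 193.])]
```

View pics/t2.png

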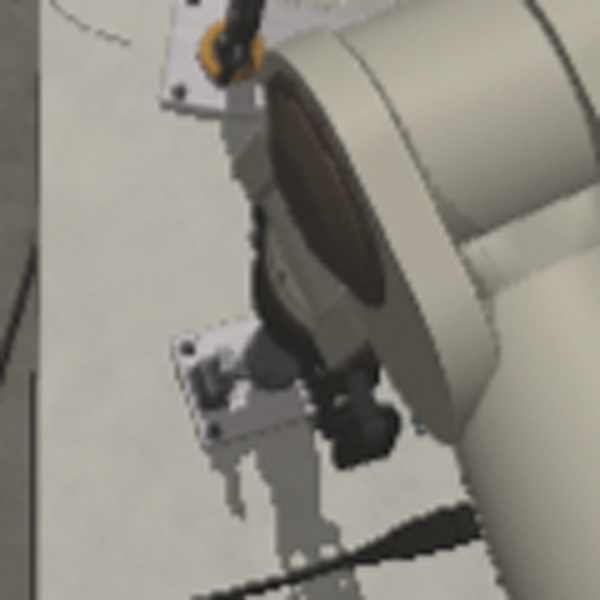

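Run:
```python
from h import *
for z in(.11,.13,.145,.16):
    a,b=back("side",(332.5,273),z),back("side",(376.5,252),z)
    print(z,a.round(3),b.round(3),((a+b)/2).round(4),np.linalg.norm(a-b).round(4),np.degrees(np.arctan2(*(b-a)[1::-1])).round(1))
```

```text
0.11 [0.442 0.247 0.11 ] [0.545 0.273 0.11 ] [0.4937 0.26   0.11  ] 0.1062 14.5
0.13 [0.429 0.219 0.13 ] [0.527 0.244 0.13 ] [0.4776 0.2315 0.13  ] 0.1012 14.5
0.145 [0.418 0.198 0.145] [0.513 0.222 0.145] [0.4656 0.2102 0.145 ] 0.0975 14.5
0.16 [0.408 0.177 0.16 ] [0.499 0.201 0.16 ] [0.4535 0.1889 0.16  ] 0.0938 14.5
```

The side view fits fingertips centred over the cap at (0.466, 0.212), but about 30 mm higher than nominal. I descend to the nominal grip height and look again there.

play_rows --increments '[{"slide": [0,0,15],"angular": [0,0,0],"claw": 1},{"slide": [0,0,15],"angular": [0,0,0],"claw": 1},{"slide": [0,0,7],"angular": [0,0,0],"claw": 1},{"slide": [0,0,0],"angular": [0,0,0],"claw": 1},{"slide": [0,0,0],"angular": [0,0,0],"claw": 1}]'

```text
time: 2.9
ee_pos: [0.4661, 0.2137, 0.0778]
tcp_rot: [-180.0, 0.0, 107.0]
wrist_force: [-0.6, 0.1, 0.2]
opening: 0.0853
grasp_force: 0.0
```

Run:
```python
from h import *
import cv2
a=bot.camera("side")[:,:,::-1][220:320,310:410]
cv2.imwrite("pics/s3.png",cv2.resize(a,(600,600),interpolation=2)); print(bot.get_obs()["ee_pos"])
```

```text
[0.46631968 0.21381739 0.07825416]
```

View pics/s3.png

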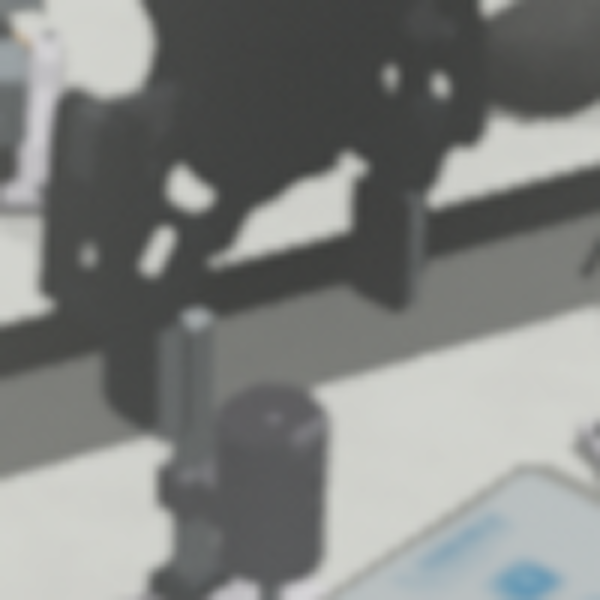

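The fingers are in front of the rail and straddle the cap, with tips still near the cap's top height. I go 18 mm lower, which is safe under either reading, and close.

play_rows --increments '[{"slide": [0,0,9],"angular": [0,0,0],"claw": 1},{"slide": [0,0,9],"angular": [0,0,0],"claw": 1},{"slide": [0,0,0],"angular": [0,0,0],"claw": -1},{"slide": [0,0,0],"angular": [0,0,0],"claw": -1},{"slide": [0,0,0],"angular": [0,0,0],"claw": -1},{"slide": [0,0,0],"angular": [0,0,0],"claw": -1},{"slide": [0,0,0],"angular": [0,0,0],"claw": -1},{"slide": [0,0,0],"angular": [0,0,0],"claw": -1}]' --squeeze 30

```text
time: 3.75
ee_pos: [0.4672, 0.2141, 0.0607]
tcp_rot: [179.9, -0.0, 106.9]
wrist_force: [6.1, 1.3, 2.0]
opening: 0.0304
grasp_force: 30.4
```

play_rows --increments '[{"slide": [0,0,0],"angular": [0,0,0],"claw": -1},{"slide": [0,0,0],"angular": [0,0,0],"claw": -1}]'

```text
time: 3.95
ee_pos: [0.4672, 0.2141, 0.0607]
tcp_rot: [179.9, -0.0, 106.9]
wrist_force: [4.5, 1.5, 2.5]
opening: 0.0305
grasp_force: 30.4
```

Run:
```python
from h import *
import cv2
a=bot.camera("side")[:,:,::-1][220:320,310:410]
cv2.imwrite("pics/s4.png",cv2.resize(a,(600,600),interpolation=2)); o=bot.get_obs();print(o["ee_pos"],o["opening"],o["grasp_force"],o["wrist_force"],o["torque"])
```

```text
[0.4672146  0.21411546 0.06077242] 0.030801738865654193 30.411196053028107 [5.40454766 1.95211268 2.70304131] [ 0.32588171 -1.13515991  0.01247941]
```

View pics/s4.png

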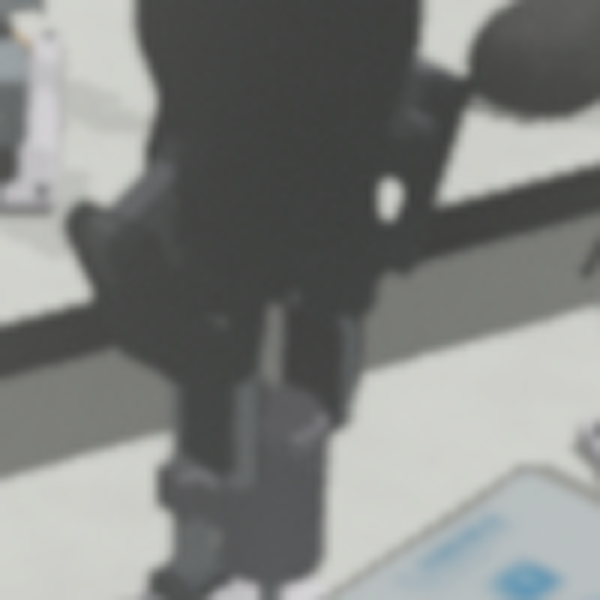

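Gripped: opening 30.5 mm, grip 30 N, with the pads about 16 mm down the cap. So the fingertips really are about 30 mm above nominal; I keep that in mind for the handle. Raising the cap.

play_rows --increments '[{"slide": [0,0,-4],"angular": [0,0,0],"claw": -1},{"slide": [0,0,-7],"angular": [0,0,0],"claw": -1},{"slide": [0,0,-7],"angular": [0,0,0],"claw": -1},{"slide": [0,0,-7],"angular": [0,0,0],"claw": -1},{"slide": [0,0,-7],"angular": [0,0,0],"claw": -1},{"slide": [0,0,-5],"angular": [0,0,0],"claw": -1},{"slide": [0,0,-2],"angular": [0,0,0],"claw": -1},{"slide": [0,0,0],"angular": [0,0,0],"claw": -1}]' --squeeze 40

```text
time: 4.8
ee_pos: [0.4672, 0.2141, 0.0996]
tcp_rot: [179.9, -0.0, 107.0]
wrist_force: [5.1, 1.4, 1.6]
opening: 0.03
grasp_force: 40.8
```

play_rows --increments '[{"slide": [0,0,-1],"angular": [0,0,0],"claw": -1},{"slide": [0,0,0],"angular": [0,0,0],"claw": -1}]'

```text
time: 5.0
ee_pos: [0.4671, 0.2141, 0.1002]
tcp_rot: [179.9, -0.0, 106.9]
wrist_force: [6.2, 2.6, -1.0]
opening: 0.0303
grasp_force: 40.3
```

play_rows --increments '[{"slide": [0,0,-1],"angular": [0,0,0],"claw": -1},{"slide": [0,0,0],"angular": [0,0,0],"claw": -1}]'

```text
time: 5.2
ee_pos: [0.4671, 0.2141, 0.1008]
tcp_rot: [179.9, -0.0, 107.0]
wrist_force: [7.7, 1.7, -4.1]
opening: 0.0295
grasp_force: 41.1
```

Run:
```python
from h import *
import cv2
a=bot.camera("side")[:,:,::-1][210:340,310:440]
cv2.imwrite("pics/s5.png",cv2.resize(a,(600,600),interpolation=2)); o=bot.get_obs();print(o["ee_pos"],o["wrist_force"])
```

```text
[0.46711372 0.21407431 0.10082748] [ 8.83437342  2.57580824 -3.42593373]
```

View pics/s5.png

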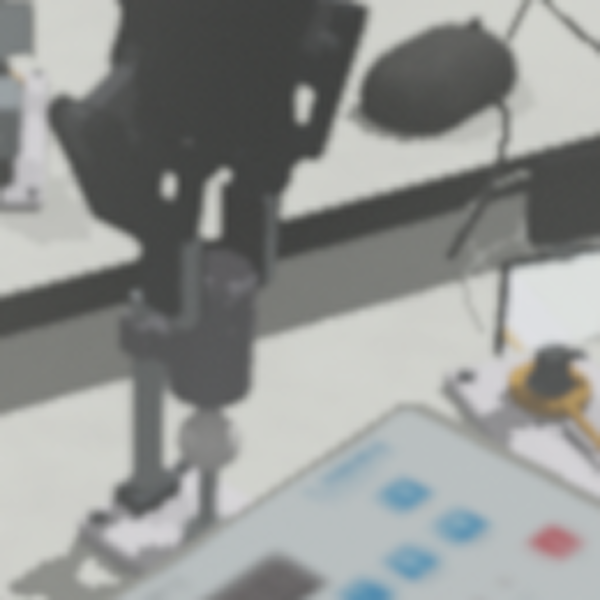

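The cap is at its upper stop and the ball is uncovered at about (355,305) in the side view. Next: release, rise, rotate and move over the handle.

play_rows --increments '[{"slide": [0,0,1],"angular": [0,0,0],"claw": -1},{"slide": [0,0,0],"angular": [0,0,0],"claw": 1},{"slide": [0,0,0],"angular": [0,0,0],"claw": 1},{"slide": [0,0,0],"angular": [0,0,0],"claw": 1},{"slide": [0,0,0],"angular": [0,0,0],"claw": 1},{"slide": [0,0,0],"angular": [0,0,0],"claw": 1},{"slide": [0,0,-5],"angular": [0,0,0],"claw": 1},{"slide": [0,0,-20],"angular": [0,0,0],"claw": 1}]'

```text
time: 6.05
ee_pos: [0.4652, 0.2133, 0.1237]
tcp_rot: [-179.8, 0.0, 107.0]
wrist_force: [-0.9, 0.8, 0.3]
opening: 0.0855
grasp_force: 0.0
```

play_rows --increments '[{"slide": [0,0,-30],"angular": [0,0,0],"claw": 1},{"slide": [0,0,-30],"angular": [0,0,0],"claw": 1},{"slide": [0,0,0],"angular": [0,0,-8.1],"claw": 1},{"slide": [0,0,0],"angular": [0,0,-8.1],"claw": 1},{"slide": [0,0,0],"angular": [0,0,-8.1],"claw": 1},{"slide": [0,0,0],"angular": [0,0,-8.1],"claw": 1},{"slide": [0,0,0],"angular": [0,0,-8.1],"claw": 1},{"slide": [0,0,0],"angular": [0,0,-8.1],"claw": 1}]'

```text
time: 6.85
ee_pos: [0.4662, 0.2138, 0.1854]
tcp_rot: [180.0, 0.0, 155.9]
wrist_force: [-0.6, 0.0, -0.5]
opening: 0.0853
grasp_force: 0.0
```

play_rows --increments '[{"slide": [0,0,0],"angular": [0,0,-8.1],"claw": 1},{"slide": [0,0,0],"angular": [0,0,-8.0],"claw": 1},{"slide": [0,0,0],"angular": [0,0,0],"claw": 1}]'

```text
time: 7.15
ee_pos: [0.4662, 0.2138, 0.1854]
tcp_rot: [180.0, 0.0, 171.8]
wrist_force: [-0.3, 0.9, 0.3]
opening: 0.0855
grasp_force: 0.0
```

```bash
cat >> h.py <<'E'
import cv2
def masks(n):
    im=bot.camera(n); cv2.imwrite(f"pics/m_{n}.png",im[:,:,::-1])
    h=cv2.cvtColor(im,cv2.COLOR_RGB2HSV)
    return im,cv2.inRange(h,(8,110,70),(28,255,255))
E
python3 - <<'E'
from h import *
np.set_printoptions(precision=4,suppress=True)
H=np.array([.634,.2295,.021])
for n in("top","side"):
    im,m=masks(n); u,v=proj(n,H).astype(int); a,b=(28,22) if n=="top" else (45,35)
    ys,xs=np.nonzero(m[v-b:v+b,u-a:u+a]); xs+=u-a; ys+=v-b
    W=np.array([back(n,(x,y),.021)[:2] for x,y in zip(xs,ys)])
    r=np.linalg.norm(W-H[:2],axis=1); k=(r>.022)&(r<.055); t=(W[k]-H[:2])
    print(n,len(xs),"tip",W[r.argmax()],r.max(),"ang",np.degrees(np.arctan2(*t.mean(0)[::-1])),k.sum(),"line",np.degrees(np.arctan2(*cv2.fitLine(W[k].astype(np.float32),2,0,0,0)[1::-1,0])))
im=bot.camera("side")[270:330,335:375].astype(int)   # ball: brighter than cap
print(back("side",(355.1,304.9),.055))
E
```

```text
top 47 tip [0.631  0.2056] 0.024120655607391572 ang -97.17008508585963 1 line 60.140617
side 10 tip [0.6338 0.2074] 0.022140687987878403 ang -90.61506769188644 1 line 5.4239383
[0.4695 0.2151 0.055 ]
```

```bash
cat >> h.py <<'E'
def pointer(im,n,H=np.array([.634,.2295,.021]),smin=55):
    h=cv2.cvtColor(im,cv2.COLOR_BGR2HSV); out=[]
    for v in range(480):
        for u in range(640):
            if 5<=h[v,u,0]<=30 and h[v,u,1]>=smin:
                w=back(n,(u,v),.021)[:2]; d=w-H[:2]
                if .0<np.linalg.norm(d)<.058: out.append([*w,h[v,u,1]])
    W=np.array(out); d=W[:,:2]-H[:2]; r=np.linalg.norm(d,axis=1); k=r>.024
    a=np.degrees(np.arctan2(d[k,1],d[k,0])) if k.any() else np.array([np.nan])
    a=np.where(a>0,a-360,a)
    far=W[r>.04,:2]
    return len(W),"disc",np.average(W[r<.024,:2],axis=0,weights=W[r<.024,2]),"ang",np.average(a,weights=W[k,2]) if k.any() else None,k.sum(),"tip",W[r.argmax(),:2],r.max()
E
python3 - <<'E'
from h import *
np.set_printoptions(precision=4,suppress=True)
for s in(55,80):
  for f,n in(("top0","top"),("side0","side"),("m_side","side")):print(s,f,*pointer(cv2.imread(f"pics/{f}.png"),n,smin=s))
E
```

```text
55 top0 102 disc [0.6327 0.2316] ang -98.6735877564425 19 tip [0.6285 0.1844] 0.04538493774192476
55 side0 121 disc [0.6316 0.2204] ang -96.31171595226543 22 tip [0.628  0.1793] 0.05054279984941817
55 m_side 119 disc [0.6317 0.2201] ang -96.3103830433578 22 tip [0.628  0.1793] 0.05054279984941817
80 top0 79 disc [0.6331 0.2324] ang -98.94731523649774 13 tip [0.6258 0.1871] 0.043166247692093235
80 side0 65 disc [0.6323 0.22  ] ang -96.18985230051076 13 tip [0.6283 0.1825] 0.0473169778920051
80 m_side 62 disc [0.6325 0.22  ] ang -96.09273040092219 11 tip [0.6283 0.1825] 0.0473169778920051
```

play_rows --increments '[{"slide": [-15,4,0],"angular": [0,0,0],"claw": 1},{"slide": [-30,7,0],"angular": [0,0,0],"claw": 1},{"slide": [-30,7,0],"angular": [0,0,0],"claw": 1},{"slide": [-30,7,0],"angular": [0,0,0],"claw": 1},{"slide": [-30,7,0],"angular": [0,0,0],"claw": 1},{"slide": [-28,7,0],"angular": [0,0,0],"claw": 1},{"slide": [0,0,0],"angular": [0,0,0],"claw": 1},{"slide": [0,0,0],"angular": [0,0,0],"claw": 1}]'

```text
time: 8.1
ee_pos: [0.6333, 0.2286, 0.184]
tcp_rot: [-180.0, -0.1, 171.5]
wrist_force: [0.5, 0.4, -0.7]
opening: 0.0852
grasp_force: 0.0
```

play_rows --increments '[{"slide": [0,0,20],"angular": [0,0,0],"claw": 1},{"slide": [0,0,30],"angular": [0,0,0],"claw": 1},{"slide": [0,0,25],"angular": [0,0,0],"claw": 1},{"slide": [0,0,10],"angular": [0,0,0],"claw": 1},{"slide": [0,0,8],"angular": [0,0,0],"claw": 1},{"slide": [0,0,0],"angular": [0,0,0],"claw": 1}]'

```text
time: 8.7
ee_pos: [0.6328, 0.2287, 0.0922]
tcp_rot: [-180.0, 0.0, 171.6]
wrist_force: [-0.3, 0.4, 0.9]
opening: 0.0851
grasp_force: 0.0
```

Run:
```python
from h import *
np.set_printoptions(precision=3,suppress=True)
im=bot.camera("side"); cv2.imwrite("pics/m2.png",im[:,:,::-1]); o=bot.get_obs(); p=o["ee_pos"]; print(p,o["wrist_force"])
# dark column ends: lowest dark pixel of each finger, versus the picture before
d=cv2.cvtColor(im,cv2.COLOR_RGB2GRAY).astype(int)-cv2.imread("pics/m_side.png",0)
m=(abs(d)>25)
for u in range(385,480,4):
    v=np.nonzero(m[150:330,u])[0]; print(u,v.max()+150 if len(v) else None,end="; ")
print()
y=np.array([.144,.99,0])
for s in(-1,1):
  for lat in(.043,.057): print(s,lat,[proj("side",p+s*lat*y+[0,0,k]).round() for k in(-.006,.03)])
print("handle",proj("side",[.634,.2295,.126]),proj("side",[.634,.2295,.086]))
```

```text
[0.633 0.229 0.093] [ 0.62  -0.981  0.436]
385 305; 389 302; 393 None; 397 None; 401 None; 405 None; 409 206; 413 214; 417 236; 421 235; 425 234; 429 216; 433 220; 437 228; 441 238; 445 260; 449 259; 453 255; 457 235; 461 233; 465 232; 469 None; 473 None; 477 None; 
-1 0.043 [array([442., 275.]), array([444., 257.])]
-1 0.057 [array([446., 279.]), array([448., 261.])]
1 0.043 [array([419., 251.]), array([421., 235.])]
1 0.057 [array([416., 248.]), array([417., 232.])]
handle [432.12  243.842] [430.054 262.798]
```

The tip rows confirm it: with the gripper open, the tips sit about 30 mm above nominal. I close on the handle from slightly higher, so the tips stay clear of the frame under either reading.

play_rows --increments '[{"slide": [0,0,-3],"angular": [0,0,0],"claw": 1},{"slide": [0,0,0],"angular": [0,0,0],"claw": -1},{"slide": [0,0,0],"angular": [0,0,0],"claw": -1},{"slide": [0,0,0],"angular": [0,0,0],"claw": -1},{"slide": [0,0,0],"angular": [0,0,0],"claw": -1},{"slide": [0,0,0],"angular": [0,0,0],"claw": -1},{"slide": [0,0,0],"angular": [0,0,0],"claw": -1},{"slide": [0,0,0],"angular": [0,0,0],"claw": -1}]' --squeeze 40

```text
time: 9.55
ee_pos: [0.6335, 0.2313, 0.0952]
tcp_rot: [179.7, 0.0, 171.7]
wrist_force: [1.8, 11.2, -1.7]
opening: 0.0086
grasp_force: 42.9
```

play_rows --increments '[{"slide": [0,0,0],"angular": [0,0,0],"claw": -1},{"slide": [0,0,0],"angular": [0,0,0],"claw": -1},{"slide": [0,0,0],"angular": [0,0,0],"claw": -1}]' --squeeze 50

```text
time: 9.85
ee_pos: [0.6335, 0.2313, 0.0953]
tcp_rot: [179.7, 0.0, 171.7]
wrist_force: [1.5, 12.4, -1.2]
opening: 0.0087
grasp_force: 51.1
```

Run:
```python
from h import *
np.set_printoptions(precision=3,suppress=True)
im=bot.camera("side"); cv2.imwrite("pics/m3.png",im[:,:,::-1]); o=bot.get_obs(); p=o["ee_pos"]; print(p,o["wrist_force"],o["torque"],o["opening"],o["grasp_force"])
g=cv2.cvtColor(im,cv2.COLOR_RGB2GRAY).astype(int); d=g-cv2.imread("pics/m_side.png",0)
for u in range(415,460,3):
    v=np.nonzero(abs(d[150:330,u])>15)[0]; print(u,v.max()+150 if len(v) else None,end="; ")
y=np.array([.144,.99,0])
for lat in(.005,.015,):print([proj("side",p-lat*y+[0,0,k]).round() for k in(-.019,-.006,.01,.03)])
print(*pointer(im[:,:,::-1].copy(),"side"))
```

```text
[0.634 0.231 0.095] [ 2.472 12.123 -1.531] [ 2.279 -0.347 -0.104] 0.00834418402523832 51.12806975841522
415 209; 418 287; 421 269; 424 248; 427 243; 430 252; 433 241; 436 240; 439 312; 442 306; 445 237; 448 237; 451 235; 454 231; 457 227; [array([430., 268.]), array([431., 262.]), array([432., 255.]), array([433., 245.])]
[array([433., 271.]), array([433., 265.]), array([434., 257.]), array([435., 248.])]
121 disc [0.632 0.22 ] ang -95.429148291885 22 tip [0.628 0.179] 0.05054279984941817
```

Gripped at 8.7 mm opening and 51 N. The contact centres the hinge at y ≈ 0.231. With ball direction -174.0° and lens direction -98.0°, the bisector is -136.0°, so tool yaw 134.0°. I relieve the side force and turn.

play_rows --increments '[{"slide": [0,2.6,0],"angular": [0,0,0],"claw": -1},{"slide": [0,0,0],"angular": [0,0,0],"claw": -1}]' --squeeze 60

```text
time: 10.1
ee_pos: [0.6335, 0.2316, 0.0953]
tcp_rot: [180.0, 0.0, 171.7]
wrist_force: [-0.0, 2.1, 2.4]
opening: 0.0083
grasp_force: 62.0
```

play_rows --increments '[{"slide": [0,0,0],"angular": [0,0,4.7],"claw": -1},{"slide": [0,0,0],"angular": [0,0,4.7],"claw": -1},{"slide": [0,0,0],"angular": [0,0,4.7],"claw": -1},{"slide": [0,0,0],"angular": [0,0,4.7],"claw": -1}]'

```text
time: 10.5
ee_pos: [0.634, 0.233, 0.0953]
tcp_rot: [179.8, -0.0, 152.7]
wrist_force: [3.6, 10.2, -0.1]
opening: 0.0082
grasp_force: 61.6
```

play_rows --increments '[{"slide": [0,0,0],"angular": [0,0,4.7],"claw": -1},{"slide": [0,0,0],"angular": [0,0,4.7],"claw": -1},{"slide": [0,0,0],"angular": [0,0,4.7],"claw": -1},{"slide": [0,0,0],"angular": [0,0,4.8],"claw": -1},{"slide": [0,0,0],"angular": [0,0,0],"claw": -1},{"slide": [0,0,0],"angular": [0,0,0],"claw": -1}]'

```text
time: 11.1
ee_pos: [0.6349, 0.2344, 0.0953]
tcp_rot: [179.6, -0.1, 134.1]
wrist_force: [7.8, 16.5, -2.4]
opening: 0.0083
grasp_force: 61.2
```

Run:
```python
from h import *
np.set_printoptions(precision=4,suppress=True)
o=bot.get_obs(); print(o["ee_pos"],o["tcp_rot"],o["wrist_force"],o["torque"],o["opening"])
for H in([.634,.2295,.021],[.6335,.2313,.021]):
  for n in("side","top"):
    im=bot.camera(n)[:,:,::-1].copy(); cv2.imwrite(f"pics/f_{n}.png",im)
    for s in (55,80): print(n,s,*pointer(im,n,np.array(H),s))
for f,n in(("top0","top"),("m3","side")):print("rest",f,*pointer(cv2.imread(f"pics/{f}.png"),n,np.array([.6335,.2313,.021])))
```

```text
[0.6349 0.2344 0.0953] [179.6447  -0.1059 134.0689] [ 7.7555 16.4504 -2.3872] [ 2.9567 -1.461   0.1177] 0.008280717182514214
side 55 119 disc [0.631  0.2213] ang -161.89455370187665 16 tip [0.5918 0.2179] 0.04371604127211973
side 80 52 disc [0.6307 0.2233] ang None 0 tip [0.6288 0.2099] 0.020316823709661584
top 55 96 disc [0.6295 0.2309] ang -176.78694629767134 20 tip [0.5873 0.2245] 0.04692124358775792
top 80 74 disc [0.6295 0.2309] ang -176.81450513489352 15 tip [0.59   0.2245] 0.044239191514733704
side 55 120 disc [0.6314 0.222 ] ang -142.92714277442252 22 tip [0.5918 0.2179] 0.043750164152563505
side 80 52 disc [0.6308 0.2234] ang None 0 tip [0.6288 0.2099] 0.021949119190554887
top 55 95 disc [0.6293 0.2311] ang -173.758729259195 20 tip [0.5873 0.2245] 0.0466531715036049
top 80 73 disc [0.6295 0.2309] ang -173.6599813820521 15 tip [0.59   0.2245] 0.04398649272557413
rest top0 102 disc [0.6327 0.2318] ang -97.17143108882694 20 tip [0.6285 0.1844] 0.047116704575221956
rest m3 121 disc [0.6319 0.2211] ang -97.12513459420065 29 tip [0.628  0.1793] 0.05227532845881704
```

The sideways force shows the hinge is near x = 0.638, because the top camera reads about 4 mm short in x for the cap as well. The sightline target stays at about -174.4°, and the pointer reads about -174° in the top view. I relieve the side force and trim by 0.3°.

play_rows --increments '[{"slide": [0,1.7,0],"angular": [0,0,0],"claw": -1},{"slide": [0,1.7,0],"angular": [0,0,0.3],"claw": -1},{"slide": [0,0,0],"angular": [0,0,0],"claw": -1},{"slide": [0,0,0],"angular": [0,0,0],"claw": -1},{"slide": [0,0,0],"angular": [0,0,0],"claw": -1}]'

```text
time: 11.8
ee_pos: [0.6352, 0.2347, 0.0953]
tcp_rot: [180.0, -0.1, 133.7]
wrist_force: [-5.3, 5.2, 4.0]
opening: 0.008
grasp_force: 62.0
```

Run:
```python
from h import *
np.set_printoptions(precision=4,suppress=True)
o=bot.get_obs(); print(o["time"],o["ee_pos"],o["tcp_rot"],o["wrist_force"],o["torque"],o["opening"],o["grasp_force"])
H=np.array([.634,.231,.021]); im=bot.camera("top")[:,:,::-1].copy()
print(*pointer(im,"top",H)); print("rest",*pointer(cv2.imread("pics/top0.png"),"top",H))
# bystanders and cap unmoved: side/top differences at their places
for n,f in(("side","side0"),("top","top0")):
    a=bot.camera(n)[:,:,::-1].astype(int); b=cv2.imread(f"pics/{f}.png").astype(int)
    for l,X in(("vial",[.308,.2755,.03]),("clamp",[.536,.146,.01]),("bottle",[.714,.2865,.03]),("ball",[.4675,.214,.055]),("oldcap",[.4675,.214,.075]),("newcap",[.4675,.214,.115])):
        u,v=proj(n,X).astype(int); print(n,l,abs(a-b)[v-3:v+4,u-3:u+4].mean().round(1),a[v,u],end=" | ")
    print()
```

```text
11.8 [0.6352 0.2347 0.0953] [179.9735  -0.1301 133.7166] [-5.2628  5.2351  4.0155] [0.8653 0.9597 0.0822] 0.00804706090824946 62.04981207847595
91 disc [0.6293 0.2308] ang -175.23730434427816 18 tip [0.5873 0.2271] 0.0468449206758414
rest 102 disc [0.6327 0.2318] ang -98.06856383136875 20 tip [0.6285 0.1844] 0.04687428836475607
side vial 3.8 [63 71 83] | side clamp 5.1 [179 179 173] | side bottle 32.6 [104 106 104] | side ball 35.8 [124 126 125] | side oldcap 15.8 [86 86 85] | side newcap 32.8 [87 87 86] | 
top vial 26.7 [180 186 189] | top clamp 7.4 [188 195 197] | top bottle 6.1 [188 195 196] | top ball 36.5 [60 60 61] | top oldcap 35.7 [62 61 63] | top newcap 38.3 [62 61 63] |
```

```bash
python3 -c "
from workcell import bot
print(bot.job_done())"
```

```text
the job is handed in; nothing more can be done
None
```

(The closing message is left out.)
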